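Seat the pitch comb leaf in the winch screw's thread

ROBOT

A 7-joint arm with a two-finger parallel gripper is mounted at the origin on the work surface. World frame = base frame: x ahead of the robot, y to its left, z up, the work surface at z = 0. Lengths are in m, angles in rad, forces in N, time in s.
With the tool pointing down it reaches from about 0.375 to 0.925 m from the base axis. Payload 3.1 kg.
Tool frame: the origin (TCP) lies between the finger pads; the fingertips stand 19 mm ahead of it and the grasp point (between the pads) is the TCP; z points along the fingers, y is the direction in which the jaws open and shut (so a half turn about z gives the same grasp; the last joint's range is limited). The gripper opens to 85 mm and grips with 20 to 120 N. Pads are 22 mm wide; open, the fingers measure 114 mm over their backs; the gripper's body (76 mm by 85 mm) begins 54 mm behind the grasp point. The pads swing forward as they close: fully open they stand 13 mm farther back than shut.
Start: joints at [1.225, 0.383, 0.044, 1.598, -0.018, 1.161, -0.05], TCP at [0.159, -0.63, 0.25] pointing down, gripper open.
Joint ranges: [-2.61, 2.61], [-0.41, 2.15], [-1.48, 1.57], [0, 2.5], [-1.57, 4.71], [0.05, 1.97], [-2.85, 2.85]. Speed limits (rad/s): [2.79, 2.79, 3.14, 3.14, 3.14, 3.14, 3.14].

INTERFACE

Orientations are given as a unit quaternion [x, y, z, w].
In Python, from bench import move_ptp, movel, move_j, move_gripper, pause, inverse_kinematics, read_camera, camera_params, MotionError, sign_off, look_for, tip_of, read_time_s, read_qpos, read_joint_vel, read_effort, read_eef_pos, read_tcp_rot, read_ft_force, read_ft_torque, read_finger_gap gives the robot as it stands. Calls block until the motion is done:
- move_ptp(position, orientation): joint-space move of the TCP to a pose.
- movel(position, orientation=None, speed=0.15): straight line of the TCP; orientation=None keeps the orientation; speed is the mean speed in m/s.
- move_j(angles): joint-space move.
- move_gripper(opening, effort=None): finger opening in m; effort is the grip in N (None keeps the last); returns when the fingers have stopped.
- pause(seconds).
- inverse_kinematics(position, orientation): joint angles nearest the present ones, or None.
- read_camera(name): name is "scene" or "side" or "wrist"; returns the picture (480x640x3 uint8, red, green, blue); there is no depth.
- camera_params(name): a dict with "K" (3x3 intrinsics, pixels), "dist_coeffs" ([k1, k2, p1, p2, k3] as OpenCV has them; the pictures are not rectified), "camera_from_world" (4x4, takes a point from world to camera coordinates). Camera axes: x right, y down, z forward; pixel columns grow to the right and rows downward; lengths in m; the calibration is good to about 2 mm. A picture is of the moment at which its call begins: read the wrist's pose just before it. camera_params takes no time and is no camera call; for the wrist camera it gives the pose at the moment of the call.
A pose or a line that the arm cannot do raises MotionError and nothing moves.
- sign_off(): hands the job in, once; it reports no verdict.
Trained networks look in the newest picture that a camera, given by its name, has taken for a name from the list of things; names that differ only in an ending like _2 or _b are one class to them, and where a whole thing is asked for, a point or a joint stands for the part that bears it (a point fixed in the world has none). Each returns a list of dicts, best first, with "confidence" (0 to 1); they miss things now and then, are a little off and sometimes report something else, mostly with a low value. They report only what shows in the picture. A call takes as long as a camera call. They do not tell look-alikes from the thing itself.
- look_for(camera, name): "at" ([column, row] in pixels, amid what is visible of it).
- tip_of(camera, name): "at" ([column, row] in pixels: a listed point, or the origin of a listed thing).
Readings, each from a call of its own:
- read_time_s(): time.
- read_qpos(): joint angles.
- read_joint_vel(): joint speeds.
- read_effort(): joint torques, N m.
- read_eef_pos(): TCP position.
- read_tcp_rot(): TCP orientation.
- read_ft_force(): force on the tool from outside, world axes, zero at the start.
- read_ft_torque(): the same for the moment, N m.
- read_finger_gap(): finger opening in m.
Only numpy, scipy, OpenCV 4.12 (cv2) and the standard library are available. Lean on these libraries where they do the work, as an engineer would, in place of code of your own. Each camera call takes 0.05 s, during which the arm holds its last target. There are 200 camera calls.

TASK

Take the coarse-toothed comb leaf (four teeth; not the finer six-toothed one) by its grip block, lay it flat on the ledge of the inspection stand and slide it gently into the thread of the screw, near the middle of the thread, feeling along the thread until all four teeth drop fully home and the leaf's straight edge meets the crests. Let go of it, then check that it sits flat by pressing lightly on top of its grip block (about 5 to 10 N), and leave it seated there. Never press it against the stand or screw with more than 20 N, and do not disturb the finer leaf or the two amber vials.

Things in the scene. Friction and masses are not known exactly. Their poses are not given: they have to be found in the camera images.
- stand: Grey inspection stand, fixed, 155 x 220 mm. Origin: on the bench under the middle of the screw. y runs along the screw, x points square from the ledge to the screw, z up. End blocks at y = +-94 mm (18 mm thick, x = -16 to 36) reach 58 mm above the bench. When the leaf is home, comb_teeth is at x = -13, z = 33, y within +-30 mm here, and the leaf's x is along this x; on the crests it is at x = -18.
- stand_axis (a point): Middle of the clamped steel screw, on its level axis 33 mm above the stand's origin. Crest radius 18 mm, root 13 mm, pitch 12 mm; crests 4 mm wide, grooves 8 mm wide at the mouth and 6 mm at the root; thread 114 mm long. Its cradle yields on rubber along the stand's x only: 4 N per mm, 4 mm at most. Where the grooves lie along y differs each time and is not given by this point: look or feel.
- stand_ledge (a point): Middle of the ledge, the stand's flat level steel face, 30 mm above the bench, 200 mm long (y) and 74 mm deep (stand x = -95 to -21 mm). The leaf lies and slides on it. It gives downwards on springs, 8 N per mm, 4 mm at most.
- comb_grip (a point): Centre of the black upright grip block of the loose coarse comb leaf (84 to 156 g), 28 mm above the leaf's underside. Block: 12 mm wide (y), 30 mm long (x), 6 to 42 mm above the underside. Steel plate 6 mm thick, 35 (x) by 54 mm (y); its straight edge is 19 mm ahead (+x), its back 16 mm behind. x points to the teeth, z up. Starts flat on the bench, teeth roughly away from the robot.
- comb_teeth (a point): Middle of the line of tooth tips of the coarse leaf, half-way up its plate: 24 mm ahead (+x) of comb_grip and 25 mm below it. Four teeth, 5 mm long, 5 mm wide, 12 mm apart, at leaf y = -18, -6, 6, 18 mm. Axes as the leaf's.
- fine_comb_grip (a point): The same point of the finer leaf, alike in all but its teeth: six teeth, 3 mm wide and 8 mm apart, which do not fit this screw. To be left alone. The two leaves swap places at random.
- vial2_mid (a point): Centre of the other amber vial, of the same size, beyond the leaves. Leave alone.
- vial_mid (a point): Centre of a small amber vial, 30 mm across and 55 mm tall, near the robot. Leave alone.
Things that resemble listed ones, but are neither listed nor needed, are in the scene too. Leave any pink look-alike of the part that bears comb_grip alone.

How it is judged:
By the outcome, as a careful person would: the job done as asked, in the order asked, and still so for the second after the job is handed in, with the robot touching nothing.
It also fails if it takes over 67 s, if anything falls off the work surface, if the arm or the gripper's body presses on something with over 40 N, if the wrist force passes 120 N, or if a joint passes its speed limit or range.

## Working session

There is one attempt and no reset: what is moved stays moved. The work goes in short steps, each a Python script; the robot and the scene stay as the last script left them, time stands still between calls to the robot, and variables do not carry over. Pictures are saved under pics/ and viewed, about 8 in all and at most 12, crops included, and the job is handed in when it is done.

```bash
ls; mkdir -p pics; cat > h.py <<'E'
from bench import *
import numpy as np, cv2
def ray(cam,px,P=None):
    P=P or camera_params(cam); K=np.array(P["K"]); T=np.array(P["camera_from_world"])
    u=cv2.undistortPoints(np.array([[px]],float),K,np.array(P["dist_coeffs"]))[0,0]
    R=T[:3,:3]; return -R.T@T[:3,3], R.T@np.array([u[0],u[1],1.])
def onz(cam,px,z,P=None):
    o,d=ray(cam,px,P); return o+d*(z-o[2])/d[2]
def proj(cam,p,P=None):
    P=P or camera_params(cam); T=np.array(P["camera_from_world"])
    r,_=cv2.Rodrigues(T[:3,:3]); return cv2.projectPoints(np.array(p,float).reshape(-1,1,3),r,T[:3,3],np.array(P["K"]),np.array(P["dist_coeffs"]))[0].reshape(-1,2)
def tri(obs):
    A=np.zeros((3,3));b=np.zeros(3)
    for c,px in obs:
        o,d=ray(c,px); d/=np.linalg.norm(d); M=np.eye(3)-np.outer(d,d); A+=M;b+=M@o
    return np.linalg.solve(A,b)
def save(n,im): cv2.imwrite(f"pics/{n}.png",im[:,:,::-1])
E
python3 - <<'E'
from h import *
np.set_printoptions(precision=3,suppress=True)
ims=[]
for c in("scene","side"):
    im=read_camera(c); ims.append(im)
    save(c,im)
    P=camera_params(c);T=np.array(P["camera_from_world"]);print(c,-T[:3,:3].T@T[:3,3],P["K"][0][0])
    for n in("stand_axis","stand_ledge","stand","comb_grip","comb_teeth","fine_comb_grip","vial_mid","vial2_mid"):
        print(c,n,[(np.round(d["at"]).tolist(),round(d["confidence"],2)) for d in tip_of(c,n)])
print(read_tcp_rot(),read_time_s())
E
```

```text
pics
scene [1.098 0.162 0.577] 488.02904693110844
scene stand_axis [([435.0, 281.0], 0.8)]
scene stand_ledge [([437.0, 258.0], 0.82)]
scene stand [([427.0, 295.0], 0.86)]
scene comb_grip [([273.0, 203.0], 0.72), ([224.0, 197.0], 0.67), ([300.0, 271.0], 0.62), ([327.0, 238.0], 0.58)]
scene comb_teeth [([263.0, 223.0], 0.97), ([339.0, 246.0], 0.94), ([286.0, 275.0], 0.61), ([213.0, 204.0], 0.59), ([228.0, 259.0], 0.37), ([439.0, 256.0], 0.35)]
scene fine_comb_grip [([272.0, 316.0], 0.74)]
scene vial_mid [([357.0, 201.0], 0.61)]
scene vial2_mid [([274.0, 313.0], 0.86)]
side [ 0.245 -0.5    0.565] 506.6261998956057
side stand_axis [([264.0, 195.0], 0.88)]
side stand_ledge [([238.0, 210.0], 0.92)]
side stand [([269.0, 208.0], 0.91)]
side comb_grip [([334.0, 350.0], 0.98), ([391.0, 406.0], 0.91), ([361.0, 251.0], 0.7)]
side comb_teeth [([293.0, 283.0], 0.97), ([357.0, 354.0], 0.93), ([407.0, 434.0], 0.72), ([372.0, 278.0], 0.57)]
side fine_comb_grip [([424.0, 297.0], 0.73)]
side vial_mid []
side vial2_mid [([416.0, 226.0], 0.8), ([231.0, 303.0], 0.75)]
[ 0.992  0.124  0.    -0.   ] 0.9
```

View pics/scene.png

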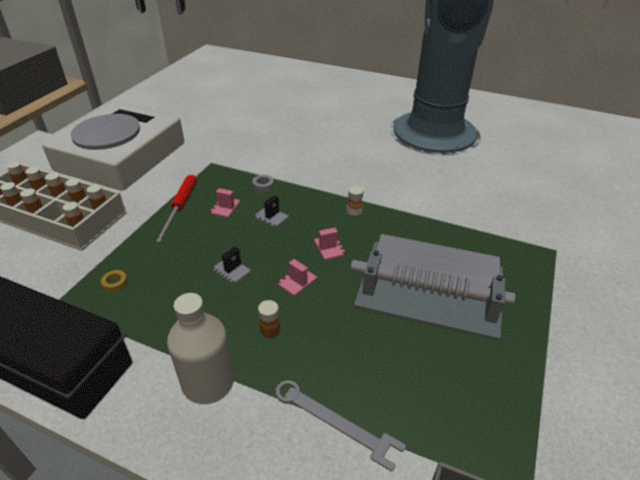

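View pics/side.png

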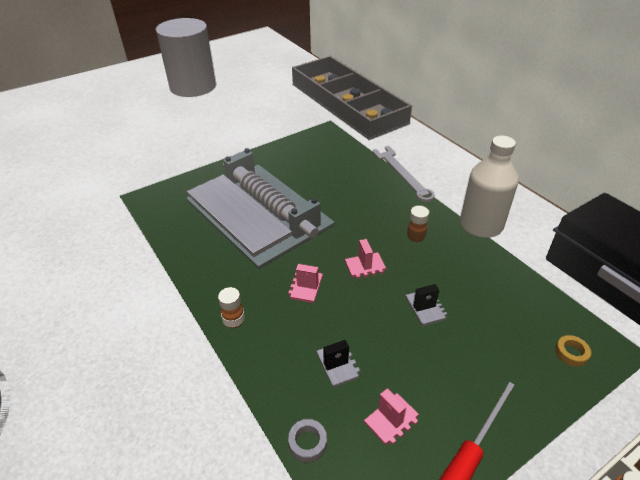

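The scene view shows two black leaves, A at (271,208) and B at (232,262). In the side view they are at (337,355) and (426,298). The stand is at (435,281) in the scene view, and the pink look-alikes are clearly distinct.

```bash
python3 - <<'E'
from h import *
np.set_printoptions(precision=4,suppress=True)
A=tri([("scene",(272,203)),("side",(334,350))]);B=tri([("scene",(232,257)),("side",(424,297))])
ax=tri([("scene",(435,281)),("side",(264,195))]);le=tri([("scene",(437,258)),("side",(238,210))]);st=tri([("scene",(427,295)),("side",(269,208))])
print("A",A,"B",B,"axis",ax,"ledge",le,"st",st)
print("v2",tri([("scene",(269,320)),("side",(418,226))]),"v1",tri([("scene",(355,203)),("side",(231,305))]))
im=read_camera("side"); a=[cv2.resize(im[y-40:y+40,x-40:x+40],(400,400),interpolation=cv2.INTER_CUBIC) for x,y in((337,362),(426,303))]
save("crop",np.hstack(a))
P=camera_params("wrist");T=np.array(P["camera_from_world"]);print(T, P["K"],read_eef_pos())
for n in(A,B): print(inverse_kinematics([n[0]-.03,n[1],.2],[1,0,0,0]))
E
```

```text
A [ 0.4558 -0.2037  0.0337] B [ 0.6089 -0.1995  0.0277] axis [0.5354 0.1204 0.0325] ledge [0.4813 0.1111 0.0317] st [0.5405 0.1147 0.0042]
v2 [ 0.7021 -0.0828  0.025 ] v1 [ 0.3845 -0.0638  0.0281]
[[ 0.2454 -0.9694  0.0002 -0.6495]
 [-0.9161 -0.2318  0.3272 -0.0428]
 [-0.3172 -0.0804 -0.945   0.3805]
 [ 0.      0.      0.      1.    ]] [[416.8214   0.     317.2977]
 [  0.     416.8214 240.3327]
 [  0.       0.       1.    ]] [ 0.1595 -0.6302  0.2503]
[ 0.638   0.1188 -0.2943  2.0505  0.0415  0.9777 -1.2484]
[ 0.506   0.3796 -0.297   1.7262  0.125   1.0543 -1.4037]
```

View pics/crop.png

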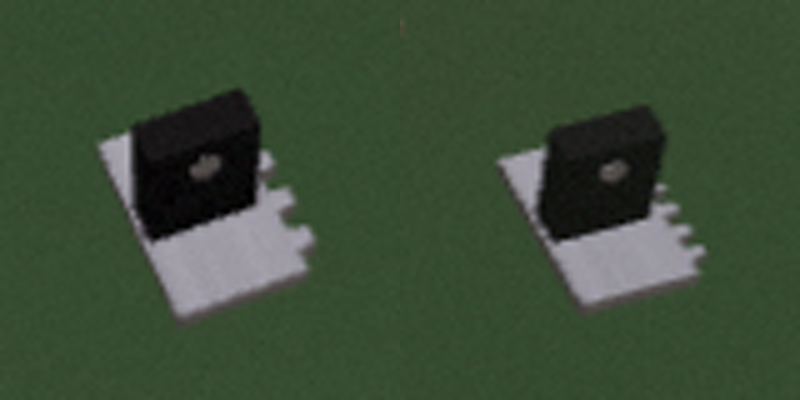

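Leaf A is the coarse one: it is on the left of the crop, with wide teeth. I'll move above it and take a wrist view.

```bash
cat >> h.py <<'E'
def quat(yaw): # tool down, tool x at yaw
    return [float(np.cos(yaw/2)),float(np.sin(yaw/2)),0.,0.]
E
python3 - <<'E'
from h import *
np.set_printoptions(precision=4,suppress=True)
c=[onz("side",p,.006)[:2] for p in((316.6,351.4),(333,386),(358.6,376))]
print(c); bw=c[0]-c[1]; yaw=np.arctan2(bw[1],bw[0])-np.pi/2; print(np.degrees(yaw),np.linalg.norm(bw))
move_ptp([.4508,-.2037,.16],quat(yaw))
P=camera_params("wrist"); im=read_camera("wrist"); save("w1",im)
for n in("comb_grip","comb_teeth"):
  for d in tip_of("wrist",n): print(n,d, onz("wrist",d["at"],.028 if n[5]=='g' else .003,P))
np.save("P1.npy",P,allow_pickle=True); print(read_time_s(),read_eef_pos(),read_tcp_rot())
E
```

```text
[array([ 0.447 , -0.1774]), array([ 0.4361, -0.23  ]), array([ 0.4703, -0.2366])]
-11.637312700388504 0.053774582230241334
comb_grip {'at': [64.1, 36.7], 'confidence': 0.88} [ 0.5981 -0.0858  0.028 ]
comb_grip {'at': [458.7, 178.6], 'confidence': 0.86} [ 0.4683 -0.2984  0.028 ]
comb_grip {'at': [316.3, 219.7], 'confidence': 0.66} [ 0.4602 -0.206   0.028 ]
comb_grip {'at': [104.2, 200.0], 'confidence': 0.63} [ 0.5009 -0.0758  0.028 ]
comb_teeth {'at': [121.9, 48.0], 'confidence': 0.96} [ 0.589  -0.1073  0.003 ]
comb_teeth {'at': [317.2, 179.1], 'confidence': 0.77} [ 0.481 -0.211  0.003]
comb_teeth {'at': [105.4, 219.4], 'confidence': 0.71} [ 0.4842 -0.0573  0.003 ]
comb_teeth {'at': [479.2, 157.7], 'confidence': 0.59} [ 0.4735 -0.3211  0.003 ]
3.0 [ 0.4507 -0.2049  0.1602] [ 0.9947 -0.1024  0.0002  0.0002]
```

View pics/w1.png

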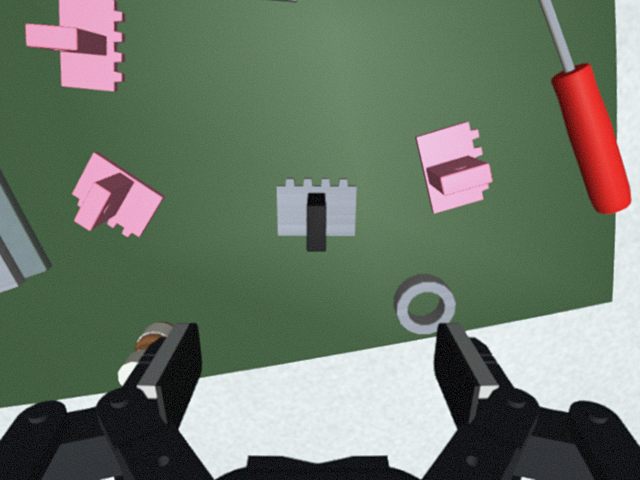

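The wrist view shows leaf A with four teeth, its plate spanning columns 277–357 and its block at (316,220). It is well aligned with the tool. I'll refine the pose and grasp it.

```bash
python3 - <<'E'
from h import *
np.set_printoptions(precision=4,suppress=True)
P=np.load("P1.npy",allow_pickle=True).item()
im=cv2.imread("pics/w1.png"); g=im.astype(int)
crop=g[170:260,260:375]; m=((crop.min(2)>110)&(crop.max(2)-crop.min(2)<40)|(crop.max(2)<50)).astype(np.uint8)
# plate rows 190..234: left/right edges
L=[];Rr=[]
for r in range(20,62):
    x=np.where((crop[r].min(1)>100)&(crop[r].max(1)-crop[r].min(1)<45))[0]
    if len(x)>10: L.append((260+x.min(),170+r));Rr.append((260+x.max()+1,170+r))
w=lambda p:onz("wrist",p,.006,P)[:2]
Lw=np.array([w(p) for p in L]);Rw=np.array([w(p) for p in Rr])
for E in(Lw,Rw):
    print(len(E),E.mean(0),np.degrees(np.polyfit(E[:,0],E[:,1],1)[0]))
print("mid",(Lw.mean(0)+Rw.mean(0))/2,np.linalg.norm(Lw.mean(0)-Rw.mean(0)),"front/back",L[0],L[-1])
print("block top front/back/edges",[onz("wrist",p,.042,P) for p in((317,206),(316,250),(307,250),(326,250))])
print("back corners",w((278,237)),w((357,237)),"front",w((277,186)),w((356,186)),"tips",w((291,179)),w((342,179)))
print("ring",onz("wrist",(425,303),.01,P))
E
```

```text
42 [ 0.4659 -0.1791] -11.830243309074028
42 [ 0.4535 -0.239 ] -29.152767587909523
mid [ 0.4597 -0.209 ] 0.061128694578640896 front/back (np.int64(276), 190) (np.int64(277), 231)
block top front/back/edges [array([ 0.4724, -0.209 ,  0.042 ]), array([ 0.4451, -0.2027,  0.042 ]), array([ 0.4463, -0.1973,  0.042 ]), array([ 0.4439, -0.2088,  0.042 ])]
back corners [ 0.447  -0.1757] [ 0.4357 -0.2301] front [ 0.4825 -0.1835] [ 0.4717 -0.2358] tips [ 0.4852 -0.1938] [ 0.4783 -0.2274]
ring [ 0.3763 -0.2704  0.01  ]
```

```bash
python3 - <<'E'
from h import *
np.set_printoptions(precision=4,suppress=True)
q=quat(np.radians(-11.75))
move_gripper(.045,35)
movel([.458,-.206,.075],q,speed=.25)
f0=np.array(read_ft_force())
movel([.458,-.206,.031],q,speed=.1)
print(f0,read_ft_force())
move_gripper(0.0,35); print("gap",read_finger_gap(),read_ft_force(),read_eef_pos())
movel([.458,-.206,.13],q,speed=.2); print(read_finger_gap(),read_ft_force(),f0)
# view of stand
axis=np.array([.5354,.1204]);yaw=np.radians(9.8)
p=axis+np.array([np.cos(yaw),np.sin(yaw)])*-.10
move_ptp([*p,.19],quat(yaw))
P=camera_params("wrist"); im=read_camera("wrist"); save("w2",im); np.save("P2.npy",P,allow_pickle=True)
for n in("stand_axis","stand_ledge","stand","comb_teeth","comb_grip"):
  for d in tip_of("wrist",n): print(n,d["at"],d["confidence"],onz("wrist",d["at"],{"stand_axis":.033,"stand_ledge":.03,"stand":0}.get(n,.16),P))
print(read_finger_gap(),read_time_s(),read_eef_pos(),read_qpos())
E
```

```text
[-0.2667 -0.7065  0.6359] [0.3904 0.0472 0.4001]
gap 0.01130116084475217 [-1.5288  0.4145  3.794 ] [ 0.4588 -0.2063  0.0318]
0.011714683283768132 [-0.8976  0.5355 -1.3179] [-0.2667 -0.7065  0.6359]
stand_axis [319.3, 65.7] 0.72 [0.5387 0.1176 0.033 ]
stand_ledge [315.2, 156.1] 0.76 [0.4821 0.1107 0.03  ]
stand [316.9, 69.4] 0.96 [0.5382 0.119  0.    ]
comb_teeth [532.1, 184.9] 0.89 [0.5031 0.0306 0.16  ]
comb_teeth [636.1, 60.2] 0.84 [0.5536 0.0063 0.16  ]
comb_teeth [317.2, 259.8] 0.62 [0.4597 0.1056 0.16  ]
comb_grip [578.7, 174.8] 0.7 [0.5102 0.0137 0.16  ]
comb_grip [315.6, 346.5] 0.66 [0.4202 0.0996 0.16  ]
0.011092238988139807 7.0917 [0.4371 0.1023 0.1898] [ 0.2291  0.1093 -0.5719  2.0978  0.0723  0.9535 -1.7842]
```

View pics/w2.png

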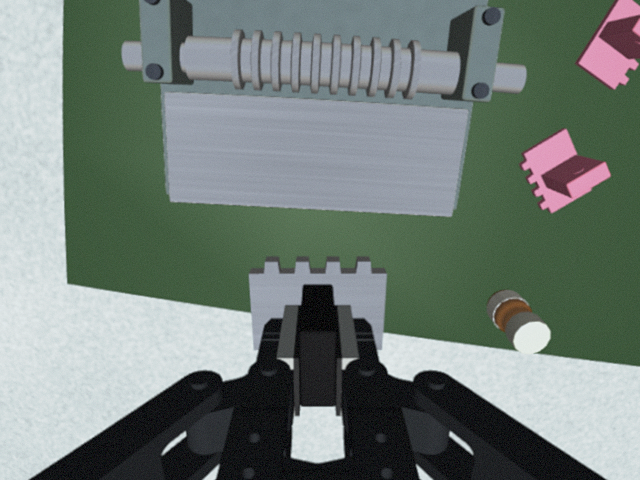

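The stand is clear: ledge corners are at (163,93), (470,106), (452,215) and (170,201), and the crests run over columns 238–416. The leaf is straight in the jaws. I'll zoom on the thread and fit the ledge edges.

```bash
python3 - <<'E'
from h import *
np.set_printoptions(precision=4,suppress=True)
P=np.load("P2.npy",allow_pickle=True).item()
im=cv2.imread("pics/w2.png")
g=cv2.GaussianBlur(cv2.cvtColor(im,cv2.COLOR_BGR2GRAY),(3,3),0).astype(float)
def edge(cols,r0fn,h,sgn):
    pts=[]
    for c in cols:
        r0=int(r0fn(c)); d=np.gradient(g[r0-h:r0+h+1,c])*sgn; i=int(np.argmax(d)); pts.append((c,r0-h+i))
    return pts
def fit(pts):
    W=np.array([onz("wrist",p,.03,P)[:2] for p in pts]); v=cv2.fitLine(W.astype(np.float32),cv2.DIST_HUBER,0,1e-4,1e-6).ravel()
    r=(W-v[2:])@np.array([-v[1],v[0]]); yaw=np.degrees(np.arctan2(v[1],v[0])); return v,yaw,np.std(r)
back=edge(range(185,440,3),lambda c:201+(c-170)*14/282,6,-1)
front=edge(range(180,455,3),lambda c:93+(c-163)*13/307,6,1)
for n,e in(("back",back),("front",front)): print(n,fit(e))
for p in((163,93),(470,106),(452,215),(170,201)): print(p,onz("wrist",p,.03,P)[:2])
print("endblock tops",[ (p,onz("wrist",p,.058,P)[:2]) for p in((145,82),(187,82),(455,95),(492,100))])
# plate in hand
z=read_eef_pos()[2]; print("plate front",[onz("wrist",p,z-.031+.006,P)[:2] for p in((249,271),(386,269))])
save("thr",cv2.resize(im[20:110,215:440],(800,320),interpolation=cv2.INTER_CUBIC)[:,:,::-1])
E
```

```text
back (array([ 0.112 , -0.9937,  0.4456,  0.1074], dtype=float32), np.float32(-83.568954), np.float64(0.0002900736200640729))
front (array([ 0.1144, -0.9934,  0.5185,  0.1176], dtype=float32), np.float32(-83.43151), np.float64(0.001750891381562916))
(163, 93) [0.5065 0.2151]
(470, 106) [0.5319 0.0161]
(452, 215) [0.4578 0.0084]
(170, 201) [0.4348 0.206 ]
endblock tops [((145, 82), array([0.5124, 0.2163])), ((187, 82), array([0.5161, 0.1917])), ((455, 95), array([0.5351, 0.0365])), ((492, 100), array([0.5364, 0.0139]))]
plate front [array([0.4526, 0.1312]), array([0.4622, 0.0791])]
```

View pics/thr.png

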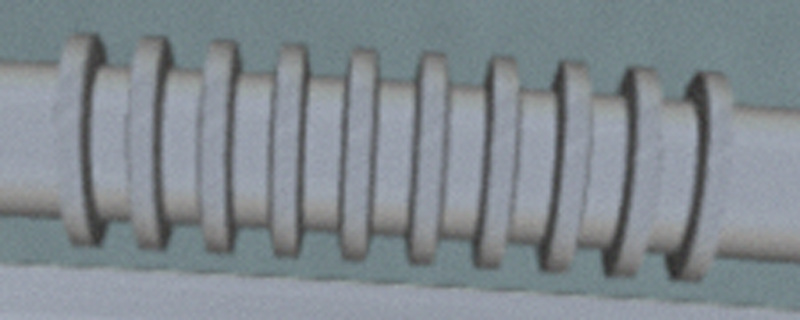

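Ten evenly spaced crests are visible. Their lower (ledge-side) ends lie at crop columns 85 to 688, about 67 px apart. I'll compute the groove phase.

```bash
cat >> h.py <<'E'
YAW=np.radians(6.6); X=np.array([np.cos(YAW),np.sin(YAW)]); Y=np.array([-X[1],X[0]])
AX=np.array([.5402,.1180]); Q=quat(YAW)
def W(x,y): return AX+x*X+y*Y
def S(p): d=np.array(p[:2])-AX; return np.array([d@X,d@Y])
def fs(): f=np.array(read_ft_force()); return np.array([f[:2]@X,f[:2]@Y,f[2]])
E
python3 - <<'E'
from h import *
np.set_printoptions(precision=4,suppress=True)
P=np.load("P2.npy",allow_pickle=True).item()
c=np.array([(85,240),(150,242),(218,245),(287,250),(355,253),(423,257),(487,262),(555,265),(622,270),(688,274)])*.28125+[215,20]
ys=np.array([S(onz("wrist",p,.034,P)) for p in c])*1e3; print(ys)
k=-np.arange(10); print(np.polyfit(k,ys[:,1],1),np.mean(ys[:,1]-12*k), ys[:,1].mean())
pf=[S([.4526,.1312]),S([.4622,.0791])];print("plate front mid",np.mean(pf,0),"tcp",S(read_eef_pos()))
print("leaf yaw deg rel stand",np.degrees(np.arctan2(*(np.array(pf[0]-pf[1])[[0,1]]*[-1,1]))))
R=camera_params("wrist");print(read_time_s(),fs())
for x,y in((-.067,0),(-.037,0),(-.037,.01)):print(inverse_kinematics([*W(x,y),.061],Q))
E
```

```text
[[-17.0735  50.0121]
 [-16.9012  38.3851]
 [-16.8487  26.2402]
 [-17.1011  13.913 ]
 [-16.9931   1.7716]
 [-17.0286 -10.3918]
 [-17.2484 -21.879 ]
 [-17.0596 -34.0889]
 [-17.1966 -46.195 ]
 [-17.1464 -58.1599]]
[12.0412 50.146 ] 49.96074388384875 -4.039256116151246
plate front mid [-0.0837 -0.0032] tcp [-0.1042 -0.0038]
leaf yaw deg rel stand 3.8402743633051575
7.0917 [-0.0655 -0.2269 -1.0286]
[ 0.149   0.4034 -0.5206  2.0963  0.3029  0.7136 -2.0238]
[ 0.1504  0.451  -0.5213  2.0274  0.3264  0.7436 -2.0265]
[ 0.1369  0.4543 -0.5283  2.0245  0.3321  0.7459 -2.0498]
```

The crests lie at stand y = 2.0 + 12k mm, with fitted pitch 12.04. With the leaf centre at y ≈ +2 mm, every tooth faces a groove. I'll lay it on the ledge with guarded steps.

```bash
python3 - <<'E'
from h import *
np.set_printoptions(precision=4,suppress=True)
y=.0015
movel([*W(-.066,y),.11],Q,speed=.15)
movel([*W(-.066,y),.067],Q,speed=.08)
pause(.2); f0=np.mean([fs() for _ in range(5)],0); np.save("f0.npy",f0); print("f0",f0,read_time_s())
z=.067
while z>.057:
    z-=.0005; movel([*W(-.066,y),z],Q,speed=.02); pause(.05); f=fs()-f0
    if f[2]>2.5: break
print(z,f,read_eef_pos(),S(read_eef_pos())*1e3,read_finger_gap(),read_time_s(), np.array(read_ft_torque()))
E
```

```text
f0 [ 0.5908  0.0688 -0.4481] 8.725
0.061 [-3.3022 -0.0358  4.1766] [0.4745 0.1119 0.0613] [-65.9392   1.5123] 0.011681049685243819 12.325 [-0.1118  0.284  -0.0205]
```

```bash
python3 - <<'E'
from h import *
np.set_printoptions(precision=3,suppress=True)
f0=np.load("f0.npy"); y=.0015; z=.061
movel([*W(-.046,y),z],Q,speed=.03); pause(.1); print("slid",fs()-f0)
x=-.046
while x<-.033:
    x+=.0007; movel([*W(x,y),z],Q,speed=.02); pause(.05); f=fs()-f0
    print(round(x*1e3,1),f,S(read_eef_pos())*1e3,round(read_eef_pos()[2]*1e3,2))
    if f[0]<-9 or abs(f[1])>6 or f[2]>9: break
save("w3",read_camera("wrist")[0:260,120:520].repeat(2,0).repeat(2,1)); print(read_time_s())
E
```

```text
slid [-4.612 -0.32   6.98 ]
-45.3 [-5.086 -0.324  6.988] [-46.755   1.631] 60.94
-44.6 [-5.555 -0.75   7.592] [-46.301   1.583] 60.89
-43.9 [-5.813 -1.632  7.789] [-45.635   1.613] 60.89
-43.2 [-5.517 -0.601  7.244] [-44.955   1.615] 60.88
-42.5 [-5.481 -0.392  7.894] [-44.238   1.591] 60.89
-41.8 [-4.85   0.197  7.781] [-43.529   1.611] 60.9
-41.1 [-5.126 -0.077  7.594] [-42.826   1.625] 60.89
-40.4 [-5.563 -1.275  7.163] [-42.128   1.615] 60.89
-39.7 [-5.671 -1.197  7.059] [-41.44    1.627] 60.88
-39.0 [-5.079  0.317  6.858] [-40.737   1.618] 60.88
-38.3 [-4.766 -1.179  7.488] [-40.009   1.613] 60.9
-37.6 [-5.929 -0.494  7.798] [-39.267   1.627] 60.9
-36.9 [-5.593 -0.107  7.495] [-38.565   1.651] 60.9
-36.2 [-5.256  0.208  7.427] [-37.863   1.635] 60.91
-35.5 [-5.354 -0.258  7.54 ] [-37.27    1.637] 60.87
-34.8 [-6.179 -0.462  7.959] [-36.932   1.654] 60.85
-34.1 [-7.536 -0.904  9.88 ] [-36.732   1.68 ] 60.77
18.3917
```

View pics/w3.png

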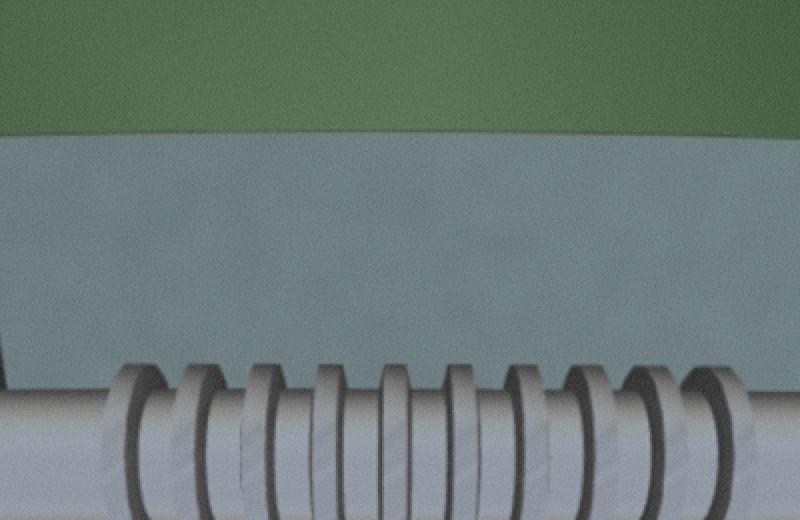

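It slid freely past the crest position (TCP −42) and met resistance at −37, which is where home should be. The crop missed the leaf itself, so I'll check the lower part.

```bash
python3 - <<'E'
from h import *
save("w4",cv2.resize(read_camera("wrist")[180:330,210:430],(800,545),interpolation=cv2.INTER_CUBIC))
print(fs()-np.load("f0.npy"))
E
```

```text
[-6.77928055 -0.07365495  9.22440458]
```

View pics/w4.png

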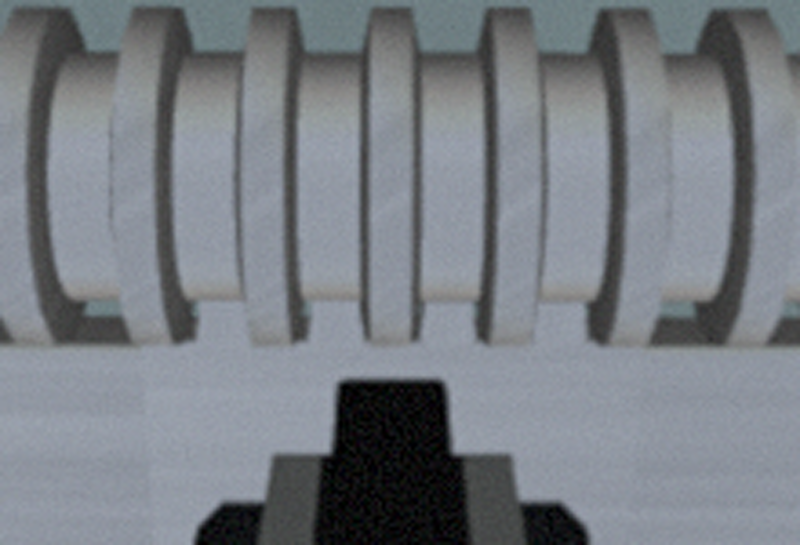

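All four teeth sit in their grooves (crop columns 222, 337, 448 and 563) and the straight edge meets the crests. I'll add a little push, relax the vertical load and release.

```bash
python3 - <<'E'
from h import *
np.set_printoptions(precision=3,suppress=True)
f0=np.load("f0.npy"); y=.0015; x=-.0341; z=.061
def st(t): print(t,fs()-f0,S(read_eef_pos())*1e3,round(read_eef_pos()[2]*1e3,2),round(read_time_s(),1))
for _ in range(8):
    z+=.0003; movel([*W(x,y),z],Q,speed=.02); pause(.05); st("up")
    if (fs()-f0)[2]<3: break
for _ in range(4):
    if (fs()-f0)[0]<-8: break
    x+=.0005; movel([*W(x,y),z],Q,speed=.02); pause(.05); st("push")
while (fs()-f0)[0]<-4 and x>-.037:
    x-=.0005; movel([*W(x,y),z],Q,speed=.02); pause(.05); st("ease")
move_gripper(.03); pause(.1); st("open")
p=read_eef_pos()
movel([p[0],p[1],.12],Q,speed=.12); st("raised")
save("w5",cv2.resize(read_camera("wrist")[60:330,140:500],(800,600),interpolation=cv2.INTER_CUBIC))
E
```

```text
up [-6.599 -0.717  8.137] [-36.729   1.646] 60.91 18.7
up [-5.538 -1.205  6.15 ] [-36.718   1.638] 61.04 19.0
up [-6.034 -0.386  6.516] [-36.713   1.617] 61.18 19.3
up [-5.617  0.551  3.748] [-36.465   1.621] 61.33 19.6
up [-6.606  1.374  2.762] [-36.309   1.595] 61.48 19.9
push [-5.945  0.91   3.781] [-36.02   1.62] 61.49 20.2
push [-6.555  0.311  3.812] [-35.835   1.602] 61.48 20.5
push [-7.128  0.348  5.347] [-35.687   1.607] 61.44 20.8
push [-7.984  0.446  5.666] [-35.487   1.61 ] 61.44 21.1
ease [-7.163  1.309  3.359] [-35.55    1.602] 61.45 21.4
ease [-6.256  0.419  3.784] [-35.609   1.6  ] 61.43 21.7
ease [-5.522  1.308  1.783] [-35.603   1.607] 61.49 22.0
ease [-5.648  0.467 -1.967] [-35.596   1.564] 61.6 22.3
ease [-5.56   1.376 -2.639] [-35.737   1.52 ] 61.8 22.6
ease [-6.236  0.783 -4.013] [-35.814   1.419] 62.04 22.9
ease [-5.438  0.848 -3.591] [-35.878   1.326] 62.34 23.2
ease [-4.771  0.216 -2.928] [-36.018   1.306] 62.54 23.5
ease [-3.814 -0.47  -2.242] [-36.192   1.306] 62.7 23.8
open [-0.566  0.343  0.681] [-34.995   1.624] 63.37 24.3
raised [-0.669 -0.1    0.02 ] [-35.289   1.419] 119.81 24.9
```

View pics/w5.png

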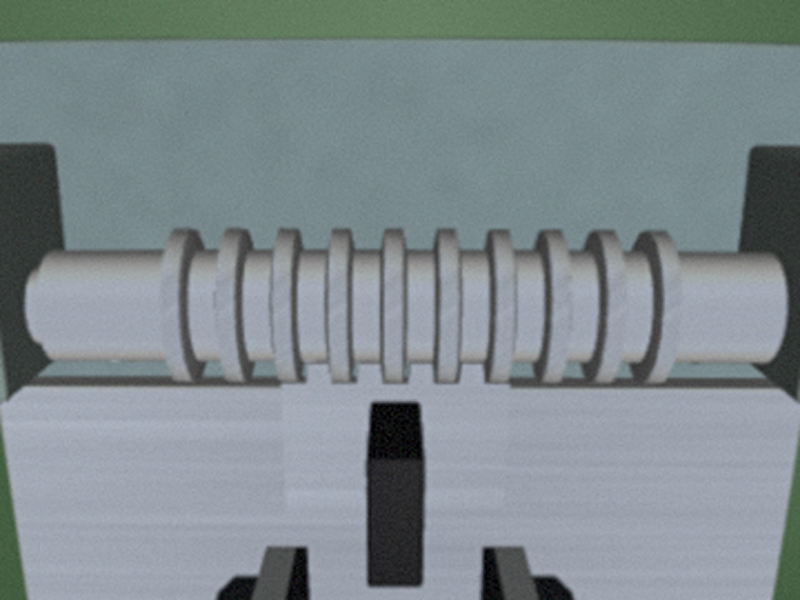

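The leaf is released with its straight edge at the crest ends and all four teeth in. Next I close the fingers and press lightly on top of the block.

```bash
python3 - <<'E'
from h import *
np.set_printoptions(precision=3,suppress=True)
P=camera_params("wrist")
for p in((317.8,266.1),(317.8,322.8)): print("block top",S(onz("wrist",p,.072,P))*1e3)
xb=-.037
move_gripper(0.0,30)
movel([*W(xb,.0018),.097],Q,speed=.08); pause(.2)
f0=np.mean([fs() for _ in range(5)],0); z=.097; ok=0
while z>.084:
    z-=.0004; movel([*W(xb,.0018),z],Q,speed=.02); pause(.05); f=fs()-f0
    if f[2]>1: print(round(z*1e3,1),f,S(read_eef_pos())*1e3,round(read_eef_pos()[2]*1e3,2))
    if f[2]>6.3: break
pause(.5); print("hold",fs()-f0)
movel([*W(xb,.0018),.125],Q,speed=.08); print(fs()-f0,read_time_s())
movel([*W(-.08,.0018),.2],Q,speed=.2)
P=camera_params("wrist"); im=read_camera("wrist"); cv2.imwrite("pics/full6.png",im[:,:,::-1]); np.save("P6.npy",P,allow_pickle=True)
save("w6",cv2.resize(im[20:240,170:470],(800,587),interpolation=cv2.INTER_CUBIC))
E
```

```text
block top [-22.927   1.604]
block top [-51.577   1.591]
90.6 [-0.283  0.552  1.412] [-36.903   1.809] 90.77
90.2 [-0.932  0.996  4.02 ] [-36.912   1.836] 90.45
89.8 [-1.157 -0.113  5.762] [-36.864   1.83 ] 90.23
89.4 [-2.557 -0.163  7.43 ] [-36.826   1.863] 90.07
hold [-2.222 -0.364  7.915]
[ 0.093  0.187 -0.392] 32.775
```

View pics/w6.png

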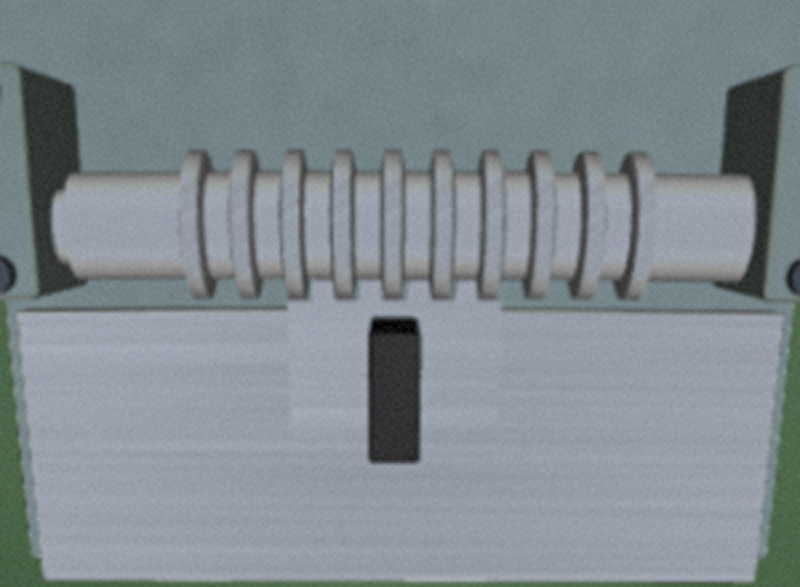

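```bash
python3 - <<'E'
from h import *
print(fs(),read_eef_pos(),read_time_s()); sign_off()
E
```

```text
[-0.09357022 -0.15956928 -0.40514295] [0.46014394 0.11018002 0.19888881] 33.4083
the job is handed in; nothing more can be done
```

The coarse four-tooth leaf is seated in the thread near its middle (y ≈ +1.6 mm), and the job was handed in at 33.4 s of the 67 s allowed.

- **Seating:** I located the grooves in the wrist picture, laid the leaf flat on the ledge and slid it in. It went straight in, with no search along the thread needed, and met resistance at the home position. The wrist pictures show all four teeth in their grooves and the straight edge at the crests.
- **Forces:** Logged forces stayed below about 10 N per axis, net of the in-air baseline. Most of the sliding force was friction on the ledge.
- **Release:** As I eased off before letting go, the vertical force dipped to about −4 N, a slight lift or tilt in the grip. After release the block measured at x ≈ −37.25 mm, against −37 mm for home.
- **Press check:** I pressed the top of the block with 7.4–7.9 N after letting go. Contact came at about 72 mm, the height expected for a flat leaf. The last picture, taken after backing off, shows it still seated.
- **Other items:** The arm was clear and touching nothing at the end. It never went near the finer leaf and kept clear of both vials, but I took no final overview picture of them.

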